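Feed one plate from the dish dispenser onto the colony-counting panel

TASK

Feed one plate to the colony counter: push the dish dispenser's plunger fully in once, so that the lowest petri dish slides out onto the lit panel, and let the plunger spring all the way back. Then gently nudge that dish sideways along the panel with your fingertips until it sits home in the half-round stop, centred over the counting grid. Do not pinch or lift the dish, leave the other two in the magazine without lifting them, and do not disturb the things standing around.

Things in the scene. Friction and masses are not known exactly. Their poses are not given: they have to be found in the camera images.
- dispenser: dish dispenser, fixed: white base 190 x 96 mm, 12 mm high, with a clear square magazine (77 x 90 mm, top 64 mm above the bench) of three petri dishes. Origin on the bench under the magazine's axis; +x: the way a dish is pushed out; z up. The base ends 40 mm from the origin in +x. A 20 mm high slot lets only the lowest dish out; when the plunger goes back the next drops in its place.
- plunger_button (a point): centre of the outer face of the plunger's round black button (36 mm diameter, 13 mm thick, axis level, 33 mm above the bench) at the dispenser's -x end, 185 mm behind the magazine's axis when out. It is pushed along the dispenser's +x; the point moves with the plunger.
- plunger (a joint): how far the plunger is pushed in: 0 m = out, 0.1 m = fully in against its stop. A spring returns it when let go: about 2.3 N at the start, 4.8 N fully in, plus a few newtons more when pushed fast. Fully in, the ejected dish's centre lies about 94 mm from the magazine's axis, straight out.
- counting_panel: grey flat panel with a white lit top, 150 x 215 mm, top 10 mm above the bench (2 mm below the dispenser's floor), fixed, its long edge 3 to 15 mm from the dispenser's outlet. Origin on the bench under its centre, x nearly the dispenser's x, +y from the outlet's place towards the half-round stop.
- grid_centre (a point): centre of the counting grid, on the panel's top: where the dish's centre belongs. Round it on the panel's +y side runs a blue half-round stop (inner radius 37.5 mm, 10 mm high, 5 mm thick, 144 degrees of arc, open towards -y); a dish slid home against it lies about 4 mm past the centre. Axes as the panel's.
- plate_1: the same lowest dish; origin at the centre of its underside, z up
- plate_1_centre (a point): the lowest petri dish, flat, round, pale: 70 mm wide (it touches fingers and stop at a radius of 33.3 mm), 14 mm high, 35 g, free to slide; the point is its centre, half-way up. It starts on the magazine's floor, 12 mm above the bench.
- plate_2_centre (a point): same kind of dish, second from below in the magazine; the point is its centre, half-way up
- plate_3_centre (a point): same kind of dish, the top one in the magazine; the point is its centre, half-way up
- tally_centre (a point): white round hand tally counter, 52 x 50 x 26 mm, loose bystander; its centre
- marker_centre (a point): black-capped marker pen lying flat, 120 mm long, 13 mm thick, loose bystander; its centre
- cup_centre (a point): sample cup with red screw lid, 66 mm wide and high, loose bystander; its middle, 30 mm up
- small_beaker_centre (a point): small glass beaker, 51 mm wide, 60 mm high, loose bystander; its middle, 30 mm up
Mind the look-alikes: they are no part of the job. Leave any brown look-alike of the part that bears plate_3_centre alone.

How it is judged:
On the way, in this order (a step that is already met when the one before it is completed fails the run):
1. the plunger is pushed fully in and the lowest dish is out on the panel (value of joint plunger above 0.093 m and x of plate_1_centre in the frame of dispenser above 0.08 m), for 0.05 s.
2. the plunger has sprung back all the way (value of joint plunger below 0.005 m), for 0.1 s.
3. the dish sits in the half-round stop over the grid (horizontal distance between plate_1_centre and grid_centre below 0.008 m and height (world z) of plate_1_centre below 0.021 m and angle between plate_1_centre's own z axis and vertical below 0.08 rad), for 0.2 s.
At the end, for the whole second after the job is handed in: The lowest dish lies flat on the panel, at rest, its centre within 8 mm of the grid's centre; the plunger is out again (within 5 mm) and the other two dishes are in the magazine (within 15 mm of its axis) (all of step 3 and linear speed of plate_1 below 0.01 m/s and value of joint plunger below 0.005 m and horizontal distance between each of plate_2_centre, plate_3_centre and dispenser below 0.015 m); the robot touches nothing.
It fails at once if a second dish is pushed out of the magazine or pulled from it (horizontal distance between any of plate_2_centre, plate_3_centre and dispenser above 0.03 m).
It fails at once if the ejected dish is lifted (about 1 cm or more off the panel) or tipped up (more than 25 degrees) (height (world z) of plate_1_centre above 0.028 m or angle between plate_1_centre's own z axis and vertical above 0.44 rad).
It fails at once if the ejected dish is pinched or rammed: the fingers load it with over 30 N (contact force between the fingers and plate_1 above 30 N).
It fails at once if one of the other dishes is lifted (height (world z) of plate_2_centre above 0.0432 m or height (world z) of plate_3_centre above 0.0574 m).
It fails at once if a bystander is moved by more than 20 mm (distance of any of tally_centre, marker_centre, cup_centre, small_beaker_centre from where it was at the start of the episode above 0.02 m).
It also fails if it takes over 58 s, if anything falls off the work surface, if the arm or the gripper's body presses on something with over 40 N, if the wrist force passes 120 N, or if a joint passes its speed limit or range.

ROBOT

A 7-joint arm with a two-finger parallel gripper is mounted at the origin on a cart in front of the work surface, level with it; the furniture and walls round the work are solid. World frame = base frame: x ahead of the robot, y to its left, z up, the work surface at z = 0. Lengths are in m, angles in rad, forces in N, time in s.
With the tool pointing down it reaches from about 0.425 to 0.8 m from the base axis. Payload 8.3 kg.
Tool frame: the origin (TCP) lies midway between the tips of the shut fingers; the grasp point (between the pads) lies 19 mm behind it; z points along the fingers, y is the direction in which the jaws open and shut (so a half turn about z gives the same grasp; the last joint's range is limited). The gripper opens to 85 mm and grips with 20 to 120 N. Pads are 22 mm wide; open, the fingers measure 114 mm over their backs; the gripper's body (76 mm by 85 mm) begins 54 mm behind the grasp point. The pads swing forward as they close: fully open they stand 13 mm farther back than shut.
Start: joints at [1.226, 0.383, 0.016, 1.37, -0.006, 1.388, -0.046], TCP at [0.174, -0.6, 0.231] pointing down, gripper open.
Joint ranges: [-2.95, 2.95], [-0.25, 2.06], [-1.52, 1.56], [0.18, 2.33], [-1.44, 4.58], [0.02, 2.06], [-3.01, 3.01]. Speed limits (rad/s): [2.39, 2.39, 3.01, 3.01, 3.14, 3.14, 3.14].

INTERFACE

Orientations are given as [roll, pitch, yaw] about the fixed x, y, z axes, in that order (R = Rz(yaw) Ry(pitch) Rx(roll)).
In Python, from bench import get_obs, viewer, job gives the robot as it stands.
- The arm moves only by the shell command python3 -m handwheel 'ROWS' [OPENING] [FORCE]. ROWS is JSON, a list of rows, each a list of 4 numbers: the shift along the tool's x, y, z normalised to -1 to 1, where 1 is 0.25 m, then the turn about the tool's z normalised to -1 to 1, where 1 is 90 degrees. A call has 1 to 10 rows; each row shifts and turns the pose as measured when the row begins, along the tool's axes as they then stand; what a row does not reach is not made up. A row lasts 1/8 s, in which the tool goes at most 62.5 mm and 10.7 degrees, less where a joint would pass 70% of its speed; a pose out of reach is approached as far as the arm can. A call with a number of a shift or a turn outside -1 to 1 is refused whole. A call with a gripper value outside its range is refused whole. OPENING is the closure, from -1 (fully open) to 1 (shut), set as the call begins (- or left out, the last holds). The fingers move at their own pace and stop on an object; FORCE is the grip in N (left out, the last holds). Time passes only in rows, so rows that do not move let the fingers close. It gives the time, the measured TCP pose, the force and the opening at its end, in the units of the state.
- get_obs(): the state, without advancing time (a new reading comes with each control period).
- viewer.grab_frame(name): name is "scene" or "top" or "wrist"; returns a dict with "image" (420x560x3 uint8, red, green, blue), "intrinsics" (3x3 intrinsics, pixels), "R" (3x3) and "t" (3): a world point X has camera coordinates R X + t; the wrist camera has in their place "hand_eye" (4x4, takes a point from camera to tool coordinates, whose origin is the TCP and whose axes are the flange's). Camera axes: x right, y down, z forward; pixel columns grow to the right and rows downward; lengths in m; the calibration is good to about 2 mm. A picture is of the moment at which its call begins: read the wrist's pose just before it. There is no depth.
- job.job_done(): hands the job in, once; it reports no verdict.
The state is a dict: "clock": time; "qpos": joint angles; "dq": joint speeds; "joint_torque": joint torques, N m; "eef_pos": TCP position; "eef_rot": TCP orientation; "force": force on the tool from outside, world axes, zero at the start; "torque": the same for the moment, N m; "gripper_width": finger opening in m.
Only numpy, scipy, OpenCV 4.12 (cv2) and the standard library are available. Lean on these libraries where they do the work, as an engineer would, in place of code of your own. Each camera call takes 0.05 s, during which the arm holds its last target.

## Working session

There is one attempt and no reset: what is moved stays moved. The work goes in short steps, Python scripts to look and compute and a shell command to move; the robot and the scene stay as the last step left them, time stands still between calls to the robot, and variables do not carry over. Pictures are saved under pics/ and viewed, and the job is handed in when it is done.

```bash
mkdir -p pics; ls; python3 - <<'E'
from bench import get_obs, viewer
import cv2
o=get_obs(); print(o)
for n in ("scene","top","wrist"):
    f=viewer.grab_frame(n); cv2.imwrite(f"pics/{n}0.png",f["image"][:,:,::-1])
    print(n,f["intrinsics"],f.get("R"),f.get("t"),f.get("hand_eye"))
E
```

```text
pics
{'clock': 0.0, 'qpos': array([ 1.22610565,  0.38424148,  0.01636265,  1.37116889, -0.00629528,
        1.38818115, -0.04651328]), 'dq': array([ 1.52749724e-04,  1.13421847e-03, -3.03471486e-05,  3.83605409e-04,
        8.70624751e-04, -1.11199956e-03,  3.01598433e-04]), 'joint_torque': array([-1.83016193e-03, -6.27604651e+01,  8.43459293e-01, -3.71820402e+01,
        1.66509737e-02,  1.42866038e-02, -3.41143647e-06]), 'eef_pos': array([ 0.17369693, -0.59985534,  0.23027002]), 'eef_rot': array([-3.13964337e+00,  3.57122025e-05,  2.81852442e-01]), 'force': array([-0.01611851, -0.66847112, -0.86699391]), 'torque': array([-0.02007916,  0.01951051, -0.04918119]), 'gripper_width': 0.08520884492011721}
scene [[453.24531315   0.         283.36357071]
 [  0.         453.24531315 206.74331578]
 [  0.           0.           1.        ]] [[-0.81944016 -0.57259279  0.02559918]
 [-0.26066404  0.33251647 -0.90635923]
 [ 0.51046261 -0.74937994 -0.4217317 ]] [0.49652366 0.16762811 0.82100766] None
top [[440.47556759   0.         279.52887677]
 [  0.         440.47556759 210.90284259]
 [  0.           0.           1.        ]] [[-0.01784969 -0.9993994  -0.02970228]
 [-0.99809078  0.01956739 -0.05858252]
 [ 0.05912853  0.0285999  -0.9978406 ]] [0.11505602 0.51824604 0.96535822] None
wrist [[328.6852666    0.         281.18710009]
 [  0.         328.6852666  205.95501276]
 [  0.           0.           1.        ]] None None [[ 1.50474935e-04 -9.57356037e-01 -2.88910706e-01  7.40261530e-02]
 [ 9.99998465e-01  6.48452070e-04 -1.62792444e-03  4.21502635e-04]
 [ 1.74584804e-03 -2.88910018e-01  9.57354665e-01 -1.43104222e-01]
 [ 0.00000000e+00  0.00000000e+00  0.00000000e+00  1.00000000e+00]]
```

View pics/scene0.png

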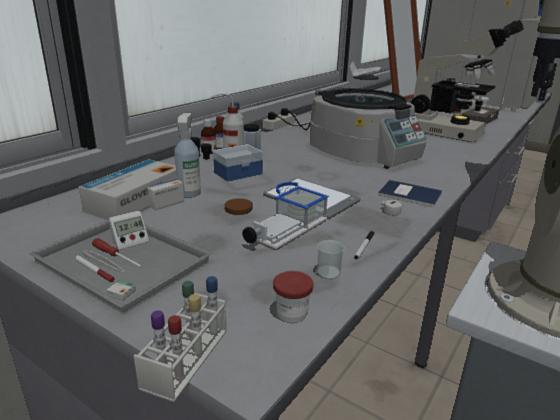

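View pics/top0.png

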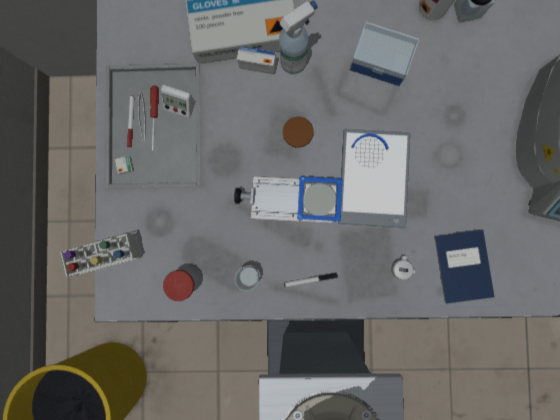

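View pics/wrist0.png

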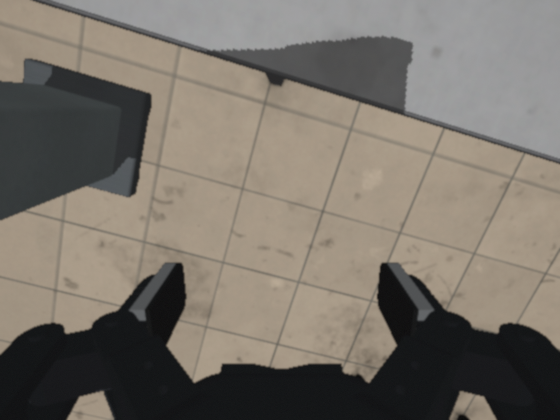

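The top view shows the dispenser at about (295,199), with the button on the left at (240,195). The panel is at (375,178) with the blue stop at its top (370,150). The tally, marker, beaker and cup stand nearer the robot. Next I measure.

```bash
cat > h.py <<'E'
import numpy as np, cv2
from bench import get_obs, viewer
def ray(f,u,v,z):
    K=f["intrinsics"];R=f["R"];t=f["t"]
    d=R.T@np.linalg.solve(K,[u,v,1.]);c=-R.T@t
    return (c+d*(z-c[2])/d[2])
def proj(f,X):
    p=f["intrinsics"]@(f["R"]@np.array(X)+f["t"]);return p[:2]/p[2]
E
python3 - <<'E'
from h import *
f=viewer.grab_frame("top");im=f["image"][:,:,::-1]
c=im[110:300,225:425]; cv2.imwrite("pics/topc.png",cv2.resize(c,None,fx=4,fy=4,interpolation=cv2.INTER_CUBIC)[:600])
g=viewer.grab_frame("scene");im=g["image"][:,:,::-1]
c=im[170:290,230:410]; cv2.imwrite("pics/scc.png",cv2.resize(c,None,fx=4,fy=4,interpolation=cv2.INTER_CUBIC))
E
```

```text
(no output)
```

View pics/topc.png

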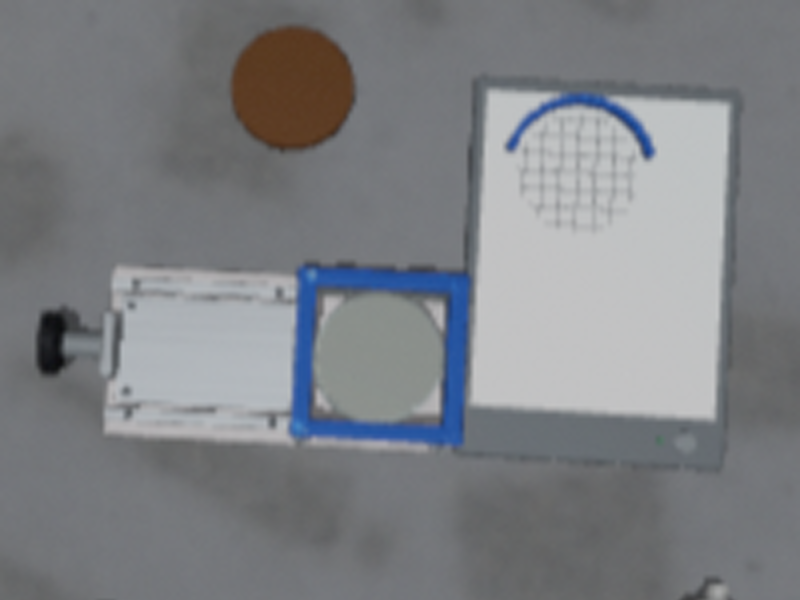

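View pics/scc.png

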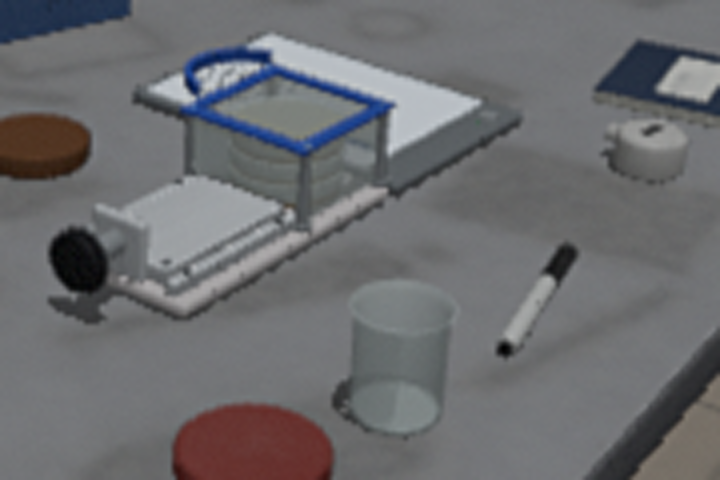

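```bash
python3 - <<'E'
from h import *
f=viewer.grab_frame("top");g=viewer.grab_frame("scene")
hsv=cv2.cvtColor(f["image"],cv2.COLOR_RGB2HSV)
m=((hsv[...,0]>105)&(hsv[...,0]<125)&(hsv[...,1]>150)&(hsv[...,2]>90)).astype(np.uint8)
m[:, :280]=0;m[:,420:]=0;m[:120]=0;m[235:]=0
cs,_=cv2.findContours(m,cv2.RETR_EXTERNAL,cv2.CHAIN_APPROX_NONE)
for c in cs:
    if len(c)<20: continue
    r=cv2.minAreaRect(c);print("blue",len(c),r)
    b=cv2.boxPoints(r)
    if r[1][0]>30 and r[1][1]>30:
        P=np.array([ray(f,*p,.064) for p in b]);print("mag corners",P,"centre",P.mean(0))
    else:
        # circle fit in world
        P=np.array([ray(f,*p[0],.020)[:2] for p in c]);A=np.c_[2*P,np.ones(len(P))]
        s=np.linalg.lstsq(A,(P**2).sum(1),rcond=None)[0];print("arc c",s[:2],np.sqrt(s[2]+s[:2]@s[:2]))
def up(u,v): return 225+(u+.5)/4-.5,110+(v+.5)/4-.5
# panel corners (outer), from the x4 crop
for p in [(475,78),(740,93),(720,467),(460,452)]: print("panel",ray(f,*up(*p),.010))
for p in [(520,170),(634,178),(582,117),(576,232)]: print("grid",ray(f,*up(*p),.010))
for p in [(38,342),(50,313),(50,374)]: print("button",ray(f,*up(*p),.033))
# base corners left z .012
for p in [(116,267),(105,434)]: print("base",ray(f,*up(*p),.012))
print("dish top",ray(f,*up(379,357),.054))
for n,p,z in [("tally",(403,268),.02),("marker a",(286,285),.008),("marker b",(337,275),.008),("cup",(179,285),.066),("beaker",(248,276),.05),("brown",(298,132),.012),("trayR",(200,125),.02),("edge",(300,320),0),("glove",(297,45),.05)]: print(n,ray(f,*p,z))
# scene check: button face
for u,v in [(78,259)]:
    uu,vv=230+(u+.5)/4-.5,170+(v+.5)/4-.5; print("btn scene",ray(g,uu,vv,.033))
E
```

```text
blue 166 ((319.836669921875, 198.266845703125), (42.14734649658203, 42.097415924072266), 2.8624050617218018)
mag corners [[ 0.50120384  0.06567749  0.064     ]
 [ 0.59071354  0.05938731  0.064     ]
 [ 0.58425656 -0.02978885  0.064     ]
 [ 0.49506018 -0.02303373  0.064     ]] centre [0.54280853 0.01806056 0.064     ]
blue 69 ((372.7565612792969, 139.13072204589844), (32.015621185302734, 10.05759048461914), 14.470293045043945)
arc c [ 0.64816192 -0.0974682 ] 0.03903580586097199
panel [ 0.70304577 -0.0421468   0.01      ]
panel [ 0.69076646 -0.19031612  0.01      ]
panel [ 0.48082927 -0.17193495  0.01      ]
panel [ 0.49186913 -0.02824237  0.01      ]
grid [ 0.64997397 -0.06599441  0.01      ]
grid [ 0.64393359 -0.12959327  0.01      ]
grid [ 0.67928856 -0.10159122  0.01      ]
grid [ 0.61411405 -0.0962955   0.01      ]
button [0.55616074 0.20437767 0.033     ]
button [0.57208126 0.19754681 0.033     ]
button [0.53834088 0.19795839 0.033     ]
base [0.59974582 0.16251821 0.012     ]
base [0.50563409 0.17005727 0.012     ]
dish top [0.54225663 0.01838254 0.054     ]
tally [ 0.38970144 -0.16275465  0.02      ]
marker a [0.35526038 0.09412048 0.008     ]
marker b [ 0.37564446 -0.019637    0.008     ]
cup [0.36484079 0.31907243 0.066     ]
beaker [0.38010104 0.17438499 0.05      ]
brown [0.69854963 0.06048273 0.012     ]
trayR [0.71818374 0.2816276  0.02      ]
edge [0.27642978 0.06445018 0.        ]
glove [0.88328184 0.05939009 0.05      ]
btn scene [0.55720597 0.19584527 0.033     ]
```

```bash
cat > go.py <<'E'
import sys; from h import *
from scipy.spatial.transform import Rotation as Ro
# usage: go.py x y z yawdeg -> tool shift (m & units) at present yaw, turn units
o=get_obs(); p=o["eef_pos"]; R=Ro.from_euler("xyz",o["eef_rot"])
t=np.array([float(a) for a in sys.argv[1:4]]); d=R.inv().apply(t-p)
print("t",round(o["clock"],2),"pos",p.round(4),"yaw",np.degrees(o["eef_rot"][2]).round(2),"F",o["force"].round(2),"w",round(o["gripper_width"],4))
print("units total",(d/.25).round(3),"rows>=",np.ceil(np.linalg.norm(d)/.0625))
if len(sys.argv)>4:
    dy=float(sys.argv[4])-np.degrees(o["eef_rot"][2]); dy=(dy+180)%360-180
    print("turn units",round(-dy/90,3),"rows>=",np.ceil(abs(dy)/10.7))
E
python3 go.py .45 -.38 .27 86; python3 -m handwheel '[[0,0,0,-0.11],[0,0,0,-0.11],[0,0,0,-0.11],[0,0,0,-0.11],[0,0,0,-0.11],[0,0,0,-0.11],[0,0,0,-0.11]]' 1 40; python3 go.py .45 -.38 .27 86
```

```text
t 0.35 pos [ 0.1738 -0.6002  0.231 ] yaw 16.15 F [ 0.28 -0.28 -0.53] w 0.0851
units total [ 1.306 -0.539 -0.155] rows>= 6.0
turn units -0.776 rows>= 7.0
clock: 1.23
eef_pos: [0.1737, -0.6, 0.2306]
eef_rot: [-3.141, -0.001, 1.529]
force: [0.5, -0.2, 0.4]
gripper_width: 0.0003
t 1.23 pos [ 0.1737 -0.6     0.2306] yaw 87.63 F [ 0.47 -0.25  0.43] w 0.0003
units total [ 0.925  1.068 -0.157] rows>= 6.0
turn units 0.018 rows>= 1.0
```

```bash
python3 -m handwheel '[[0.13,0.15,-0.02,0],[0.13,0.15,-0.02,0],[0.13,0.15,-0.02,0],[0.13,0.15,-0.02,0],[0.13,0.15,-0.02,0],[0.13,0.15,-0.02,0],[0.13,0.15,-0.02,0]]'; python3 go.py .55 -.05 .27 86
```

```text
clock: 2.1
eef_pos: [0.4477, -0.3813, 0.2655]
eef_rot: [-3.139, 0.0, 1.521]
force: [0.3, -0.5, -0.2]
gripper_width: 0.0001
t 2.1 pos [ 0.4477 -0.3813  0.2655] yaw 87.16 F [ 0.35 -0.55 -0.23] w 0.0001
units total [ 1.344  0.343 -0.019] rows>= 6.0
turn units 0.013 rows>= 1.0
```

```bash
python3 -m handwheel '[[0.2,0.05,0,0.013],[0.2,0.05,0,0],[0.2,0.05,0,0],[0.2,0.05,0,0],[0.2,0.05,0,0],[0.2,0.05,0,0],[0.14,0.04,0,0]]'; python3 go.py .559 .245 .20 86
```

```text
clock: 2.98
eef_pos: [0.5591, -0.0411, 0.2661]
eef_rot: [3.141, 0.001, 1.502]
force: [0.5, -0.9, -0.4]
gripper_width: -0.0
t 2.98 pos [ 0.5591 -0.0411  0.2661] yaw 86.03 F [ 0.49 -0.95 -0.44] w -0.0
units total [ 1.142 -0.08   0.264] rows>= 5.0
turn units 0.0 rows>= 1.0
```

```bash
python3 -m handwheel '[[0.2,-0.014,0,0],[0.2,-0.014,0,0],[0.2,-0.013,0,0],[0.2,-0.013,0.05,0],[0.2,-0.013,0.1,0],[0.14,-0.013,0.11,0],[0,0,0,0]]'; python3 go.py .5575 .245 .024 86
python3 - <<'E'
from h import *
f=viewer.grab_frame("top");im=f["image"][:,:,::-1]
c=im[110:260,190:390]; cv2.imwrite("pics/t1.png",cv2.resize(c,None,fx=4,fy=4,interpolation=cv2.INTER_CUBIC)[:600])
E
```

```text
clock: 3.85
eef_pos: [0.5587, 0.2567, 0.1995]
eef_rot: [3.14, -0.001, 1.504]
force: [0.2, -0.4, 0.5]
gripper_width: -0.0
t 3.85 pos [0.5587 0.2567 0.1995] yaw 86.17 F [ 0.22 -0.39  0.5 ] w -0.0
units total [-0.048 -0.003  0.702] rows>= 3.0
turn units 0.002 rows>= 1.0
```

View pics/t1.png

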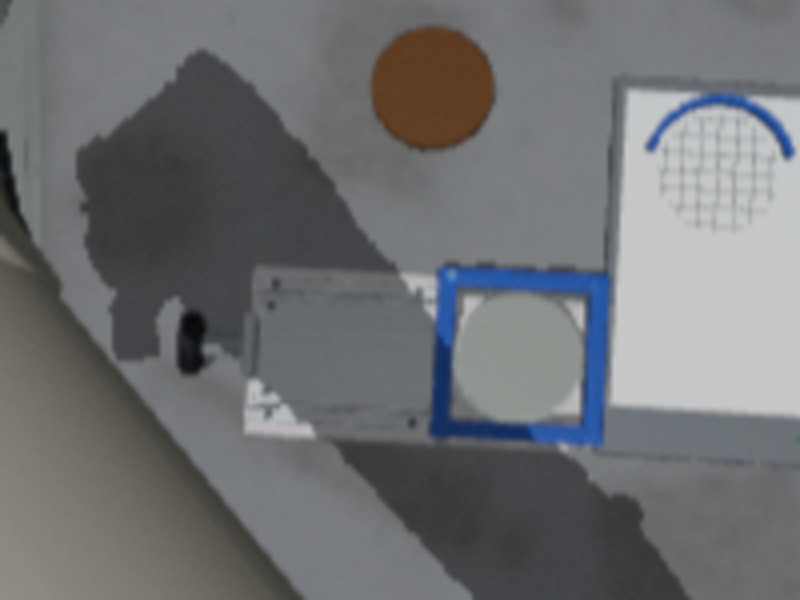

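The forearm hides the gripper from the top camera, but the button at (192,342) and the magazine are unchanged. I lower behind the button.

```bash
python3 -m handwheel '[[0,0,0.2,0],[0,0,0.2,0],[0,0,0.2,0],[0,0,0.1,0],[0,0,0,0]]'; python3 go.py .5560 .205 .024 86
python3 - <<'E'
from h import *
f=viewer.grab_frame("scene");im=f["image"][:,:,::-1]
c=im[130:280,190:390]; cv2.imwrite("pics/s1.png",cv2.resize(c,None,fx=4,fy=4,interpolation=cv2.INTER_CUBIC)[:600])
E
```

```text
clock: 4.53
eef_pos: [0.5695, 0.2469, 0.0276]
eef_rot: [3.125, -0.001, 1.489]
force: [-1.0, -0.7, 0.6]
gripper_width: 0.0004
t 4.53 pos [0.5695 0.2469 0.0276] yaw 85.32 F [-1.01 -0.67  0.63] w 0.0004
units total [-0.171 -0.04   0.014] rows>= 1.0
turn units -0.008 rows>= 1.0
```

View pics/s1.png

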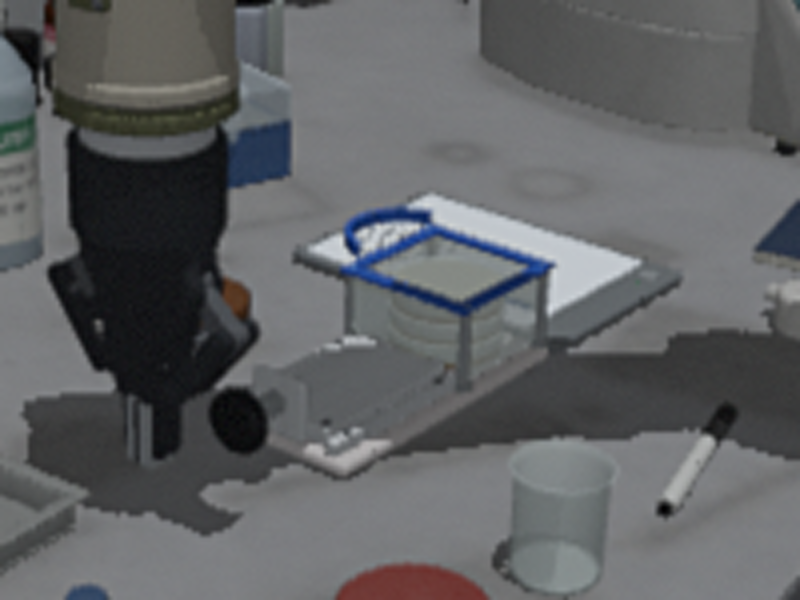

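The scene view shows the shut fingers at (150,430) just behind the black button (240,420), clear of it. They sit about 12 mm too far in x, so I correct that first.

```bash
python3 -m handwheel '[[-0.03,-0.045,0.01,-0.008],[-0.03,0,0.004,0],[0,0,0,0]]'; python3 go.py .5565 .222 .024 86
```

```text
clock: 4.95
eef_pos: [0.5626, 0.2321, 0.0314]
eef_rot: [3.115, -0.004, 1.498]
force: [-0.2, -1.8, -0.1]
gripper_width: 0.0004
t 4.95 pos [0.5626 0.2321 0.0314] yaw 85.83 F [-0.21 -1.78 -0.15] w 0.0004
units total [-0.042 -0.022  0.029] rows>= 1.0
turn units -0.002 rows>= 1.0
```

```bash
python3 -c "
from h import *
o=get_obs();print(o['qpos'].round(3),o['dq'].round(3),o['eef_rot'])"
```

```text
[ 0.003  0.581 -0.608  1.651  0.394  1.007 -0.806] [-0.004 -0.013 -0.013 -0.008 -0.007  0.006  0.003] [ 3.11461218 -0.00407632  1.49802633]
```

```bash
python3 -m handwheel '[[0,-0.022,0.03,0],[0,0,0,0]]'; python3 go.py .5565 .222 .024 86
```

```text
clock: 5.2
eef_pos: [0.5581, 0.233, 0.0246]
eef_rot: [3.113, -0.005, 1.497]
force: [0.3, -0.4, -0.0]
gripper_width: 0.0
t 5.2 pos [0.5581 0.233  0.0246] yaw 85.79 F [ 0.34 -0.44 -0.02] w 0.0
units total [-0.044 -0.003  0.002] rows>= 1.0
turn units -0.002 rows>= 1.0
```

```bash
python3 -m handwheel '[[-0.05,-0.002,0,0],[-0.05,0,0,0],[-0.05,0,0,0],[-0.05,0,0,0]]'; python3 go.py .550 .114 .024 86
```

```text
clock: 5.7
eef_pos: [0.5535, 0.1835, 0.0245]
eef_rot: [3.112, -0.009, 1.501]
force: [1.5, 5.0, -1.6]
gripper_width: -0.0
t 5.7 pos [0.5535 0.1835 0.0245] yaw 85.98 F [ 1.49  5.03 -1.57] w -0.0
units total [-0.278  0.006 -0.001] rows>= 2.0
turn units -0.0 rows>= 1.0
```

```bash
python3 -m handwheel '[[-0.05,0,0,0],[-0.05,0.001,0,0],[-0.05,0.001,0,0],[-0.05,0.001,0,0]]'; python3 go.py .550 .114 .024 86
```

```text
clock: 6.2
eef_pos: [0.5498, 0.1328, 0.0245]
eef_rot: [3.112, -0.013, 1.502]
force: [0.2, 5.4, -0.3]
gripper_width: -0.0
t 6.2 pos [0.5498 0.1328 0.0245] yaw 86.07 F [ 0.23  5.36 -0.29] w -0.0
units total [-0.075  0.006  0.001] rows>= 1.0
turn units 0.001 rows>= 1.0
```

```bash
python3 -m handwheel '[[-0.035,0.001,0,0],[-0.02,0.001,0,0],[-0.016,0,0,0],[0,0,0,0]]'; python3 go.py .550 .112 .024 86
python3 - <<'E'
from h import *
f=viewer.grab_frame("scene");im=f["image"][:,:,::-1]
c=im[130:280,190:390]; cv2.imwrite("pics/s2.png",cv2.resize(c,None,fx=4,fy=4,interpolation=cv2.INTER_CUBIC)[:600])
f=viewer.grab_frame("top");im=f["image"][:,:,::-1]
c=im[110:260,225:425]; cv2.imwrite("pics/t2.png",cv2.resize(c,None,fx=4,fy=4,interpolation=cv2.INTER_CUBIC)[:600])
E
```

```text
clock: 6.7
eef_pos: [0.5484, 0.1142, 0.0245]
eef_rot: [3.112, -0.016, 1.502]
force: [1.7, 5.2, -3.0]
gripper_width: -0.0
t 6.7 pos [0.5484 0.1142 0.0245] yaw 86.06 F [ 1.7   5.17 -2.98] w -0.0
units total [-0.008  0.007  0.002] rows>= 1.0
turn units 0.001 rows>= 1.0
```

View pics/s2.png

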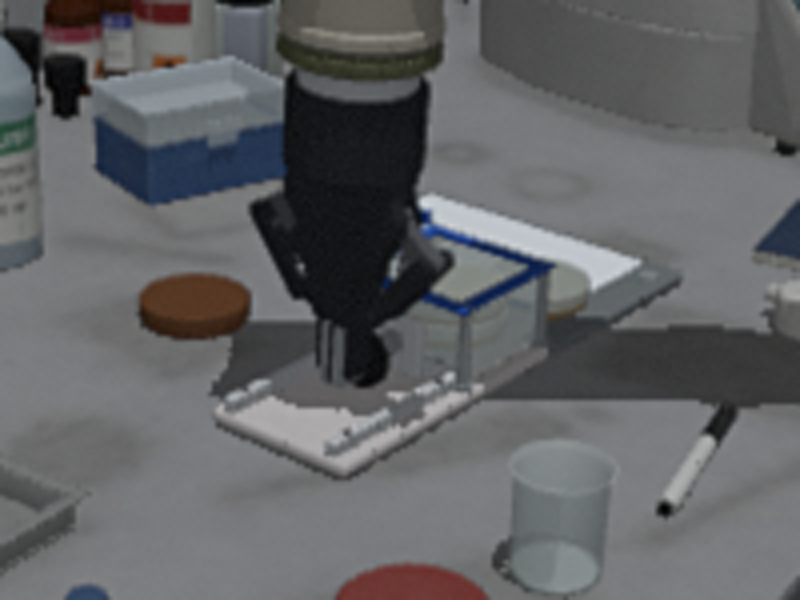

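View pics/t2.png

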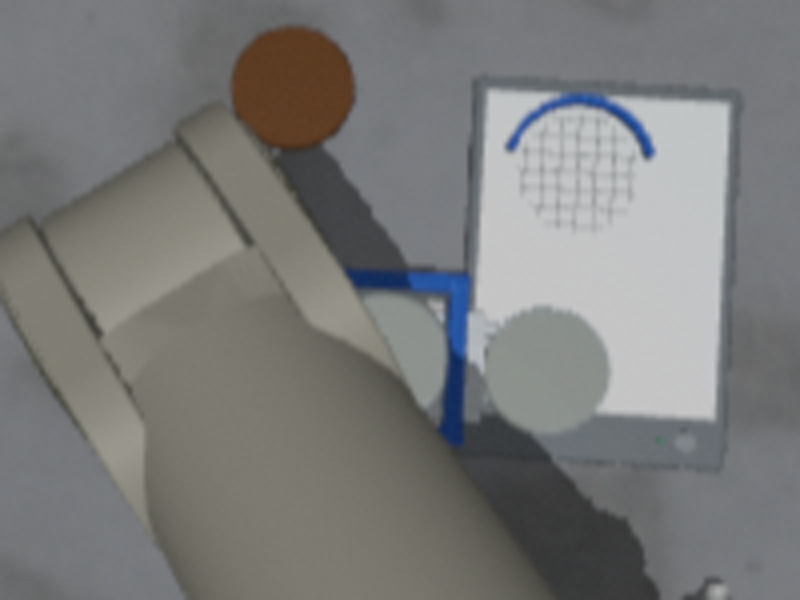

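The dish is out on the panel at (547,370), with the pusher tip showing behind it. Next I measure its travel and press until the stop is felt.

```bash
python3 -m handwheel '[[-0.012,0.001,0,0],[-0.012,0.001,0,0],[0,0,0,0]]'; python3 go.py .550 .112 .024 86
python3 - <<'E'
from h import *
f=viewer.grab_frame("top")
q=(225+547.5/4-.5,110+370.5/4-.5);print(ray(f,*q,.024), np.array([-.069,-.9976])@(ray(f,*q,.024)[:2]-[.5425,.018]))
im=f["image"][:,:,::-1];c=im[160:235,330:430]; cv2.imwrite("pics/t3.png",cv2.resize(c,None,fx=8,fy=8,interpolation=cv2.INTER_CUBIC))
E
```

```text
clock: 7.18
eef_pos: [0.5483, 0.1147, 0.0247]
eef_rot: [3.111, -0.025, 1.508]
force: [2.3, 3.6, -3.2]
gripper_width: -0.0001
t 7.17 pos [0.5483 0.1147 0.0247] yaw 86.41 F [ 2.33  3.62 -3.16] w -0.0001
units total [-0.011  0.007  0.003] rows>= 1.0
turn units 0.005 rows>= 1.0
[ 0.53573077 -0.07567506  0.024     ] 0.09391731408192601
```

View pics/t3.png

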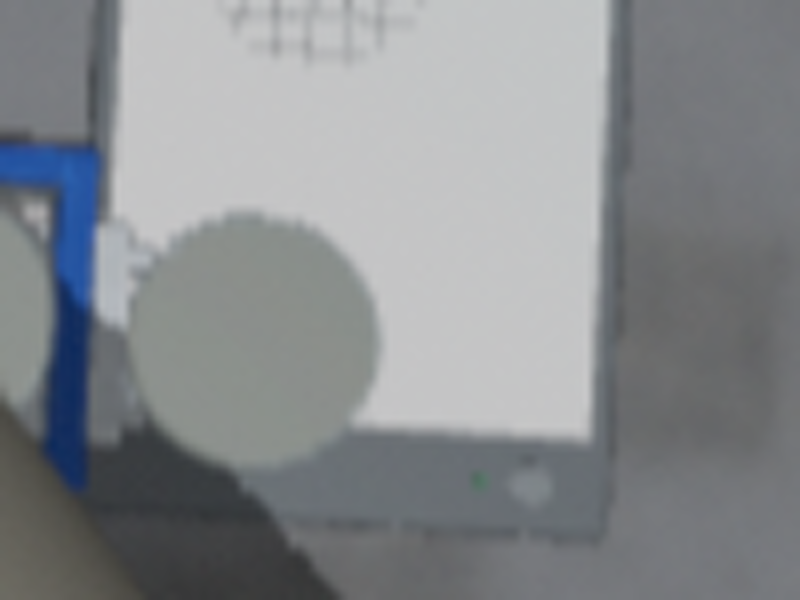

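```bash
python3 -m handwheel '[[-0.03,0.004,0,0],[-0.03,0.004,0,0]]'; python3 go.py .5565 .24 .024 86
```

```text
clock: 7.48
eef_pos: [0.5482, 0.1141, 0.0252]
eef_rot: [3.109, -0.043, 1.52]
force: [2.2, 27.3, -9.2]
gripper_width: 0.0005
t 7.47 pos [0.5482 0.1141 0.0252] yaw 87.09 F [ 2.24 27.27 -9.16] w 0.0005
units total [0.504 0.007 0.027] rows>= 3.0
turn units 0.012 rows>= 1.0
```

27 N with no advance means the plunger is against its stop. I back out along the axis.

```bash
python3 -m handwheel '[[0.05,0,0,0],[0.06,0.001,0,0],[0.06,0.001,0,0],[0.06,0.001,0,0],[0.06,0.001,0,0],[0.06,0.001,0,0],[0.06,0.001,0,0],[0.06,0.001,0,0],[0.06,0,0,0],[0,0,0,0]]'; python3 go.py .5565 .25 .1 86
python3 - <<'E'
from h import *
f=viewer.grab_frame("scene");im=f["image"][:,:,::-1]
c=im[130:280,190:390]; cv2.imwrite("pics/s4.png",cv2.resize(c,None,fx=4,fy=4,interpolation=cv2.INTER_CUBIC)[:600])
f=viewer.grab_frame("top");im=f["image"][:,:,::-1]
c=im[110:260,225:425]; cv2.imwrite("pics/t4.png",cv2.resize(c,None,fx=4,fy=4,interpolation=cv2.INTER_CUBIC)[:600])
print(get_obs()['qpos'].round(3))
E
```

```text
clock: 8.72
eef_pos: [0.5573, 0.2522, 0.0308]
eef_rot: [3.11, -0.04, 1.519]
force: [-0.9, 0.1, -0.0]
gripper_width: -0.0003
t 8.72 pos [0.5573 0.2522 0.0308] yaw 87.03 F [-0.86  0.07 -0.02] w -0.0003
units total [ 0.002  0.006 -0.277] rows>= 2.0
turn units 0.011 rows>= 1.0
[ 0.005  0.578 -0.625  1.664  0.378  0.975 -0.797]
```

View pics/s4.png

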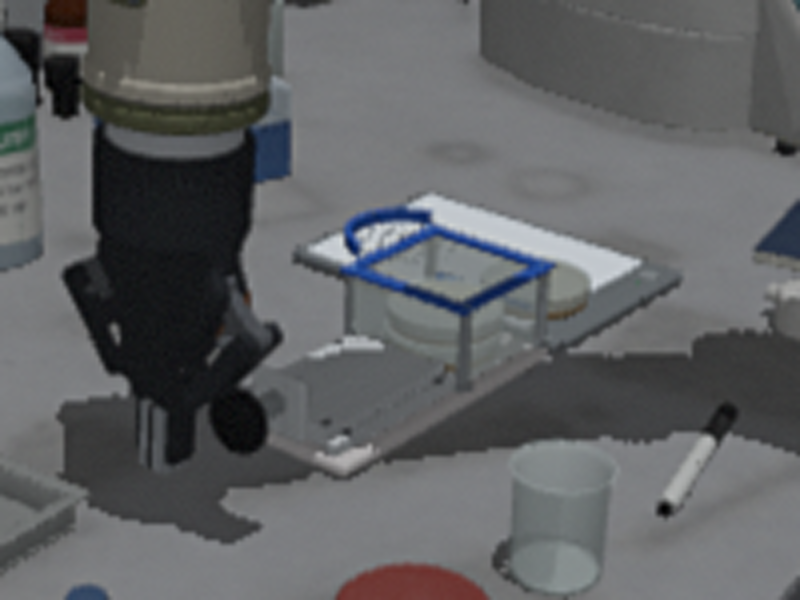

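View pics/t4.png

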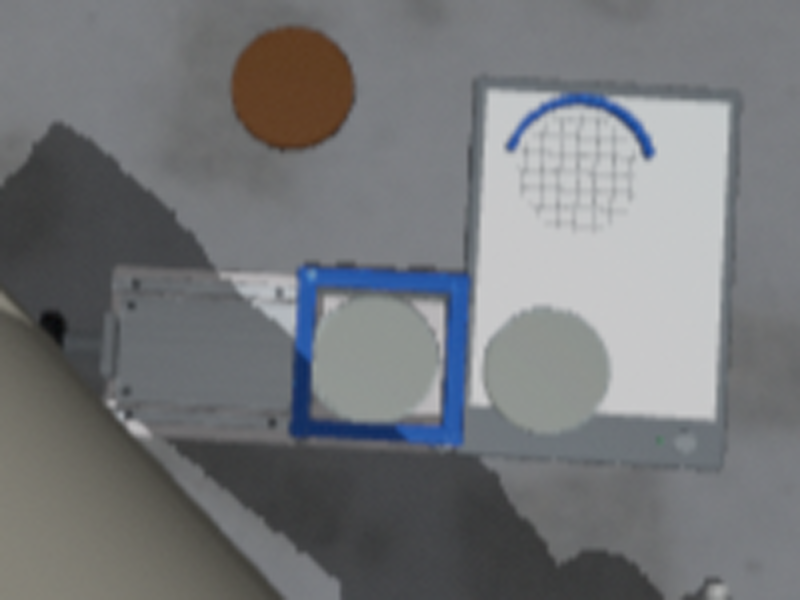

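The plunger is back: its button and plate match the first picture. Two dishes remain in the magazine, and the ejected one lies at (547,370), about (0.5357, -0.0757). Next I lift, travel to behind it and turn.

```bash
python3 -m handwheel '[[0,0,-0.1,0],[0,0,-0.16,0],[0,0,-0.16,0],[0,0,-0.16,0],[0,0,-0.1,0],[0,0,0,0]]' 0.3; python3 go.py .4847 -.0655 .2 -11
```

```text
clock: 9.57
eef_pos: [0.5527, 0.2364, 0.2039]
eef_rot: [3.112, -0.033, 1.508]
force: [-0.7, 0.0, 0.7]
gripper_width: 0.0299
t 9.57 pos [0.5527 0.2364 0.2039] yaw 86.42 F [-0.75  0.04  0.74] w 0.0299
units total [-1.222 -0.195 -0.031] rows>= 5.0
turn units 1.082 rows>= 10.0
```

```bash
python3 -m handwheel '[[-0.17,-0.028,0,0],[-0.17,-0.028,0,0],[-0.17,-0.028,0,0],[-0.17,-0.028,0,0],[-0.17,-0.028,0,0],[-0.17,-0.028,0,0],[-0.17,-0.028,0,0]]'; python3 -m handwheel '[[0,0,0,0.108],[0,0,0,0.108],[0,0,0,0.108],[0,0,0,0.108],[0,0,0,0.108],[0,0,0,0.108],[0,0,0,0.108],[0,0,0,0.108],[0,0,0,0.108],[0,0,0,0.108]]';python3 go.py .4847 -.0655 .1 -11
```

```text
clock: 10.45
eef_pos: [0.4784, -0.0679, 0.1838]
eef_rot: [3.122, -0.032, 1.506]
force: [0.4, 0.0, 0.4]
gripper_width: 0.0297
clock: 11.7
eef_pos: [0.4671, -0.0802, 0.1698]
eef_rot: [-3.112, 0.008, -0.266]
force: [-0.3, 0.7, 0.1]
gripper_width: 0.0299
t 11.7 pos [ 0.4671 -0.0802  0.1698] yaw -15.26 F [-0.31  0.72  0.15] w 0.0299
units total [ 0.055 -0.067  0.281] rows>= 2.0
turn units -0.047 rows>= 1.0
```

```bash
python3 -m handwheel '[[0.05,-0.065,0,-0.047],[0,0,0.1,0],[0,0,0.12,0],[0,0,0.08,0],[0,0,0,0]]';python3 go.py .4837 -.0655 .06 -11.3
python3 - <<'E'
from h import *
f=viewer.grab_frame("wrist");cv2.imwrite("pics/w5.png",f["image"][:,:,::-1])
E
```

```text
clock: 12.32
eef_pos: [0.4847, -0.0631, 0.0899]
eef_rot: [-3.11, 0.008, -0.165]
force: [0.2, 0.5, 0.1]
gripper_width: 0.0302
t 12.32 pos [ 0.4847 -0.0631  0.0899] yaw -9.44 F [0.22 0.47 0.15] w 0.0302
units total [-0.001  0.014  0.119] rows>= 1.0
turn units 0.021 rows>= 1.0
```

View pics/w5.png

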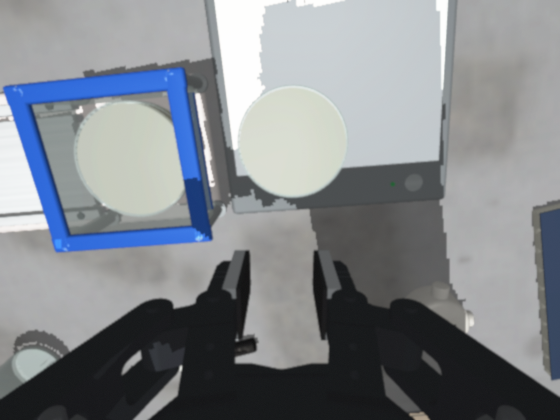

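The wrist view shows the dish at (292,140) ahead of the fingers, the magazine at left and the pads at (235,275) and (325,275). Before going lower, I check how high the left knuckle will be over the magazine.

```bash
python3 -m handwheel '[[0,0.014,0.08,0.02],[0,0,0,0]]';python3 go.py .4837 -.0655 .06 -11.3
python3 - <<'E'
from h import *
f=viewer.grab_frame("scene");im=f["image"][:,:,::-1]
c=im[110:260,220:420]; cv2.imwrite("pics/s6.png",cv2.resize(c,None,fx=4,fy=4,interpolation=cv2.INTER_CUBIC)[:600])
p=get_obs()["eef_pos"];q=proj(f,p);print("tcp in crop",(q-[220,110])*4)
q=proj(f,p+[0.01,.06,.055]);print("knuckle?",(q-[220,110])*4)
E
```

```text
clock: 12.62
eef_pos: [0.4865, -0.0658, 0.0722]
eef_rot: [-3.11, 0.005, -0.192]
force: [-1.1, -0.1, 0.1]
gripper_width: 0.0297
t 12.62 pos [ 0.4865 -0.0658  0.0722] yaw -11.01 F [-1.08 -0.15  0.07] w 0.0297
units total [-0.011  0.003  0.049] rows>= 1.0
turn units 0.003 rows>= 1.0
tcp in crop [480.61420801 307.37932265]
knuckle? [421.82197129 244.99332512]
```

View pics/s6.png

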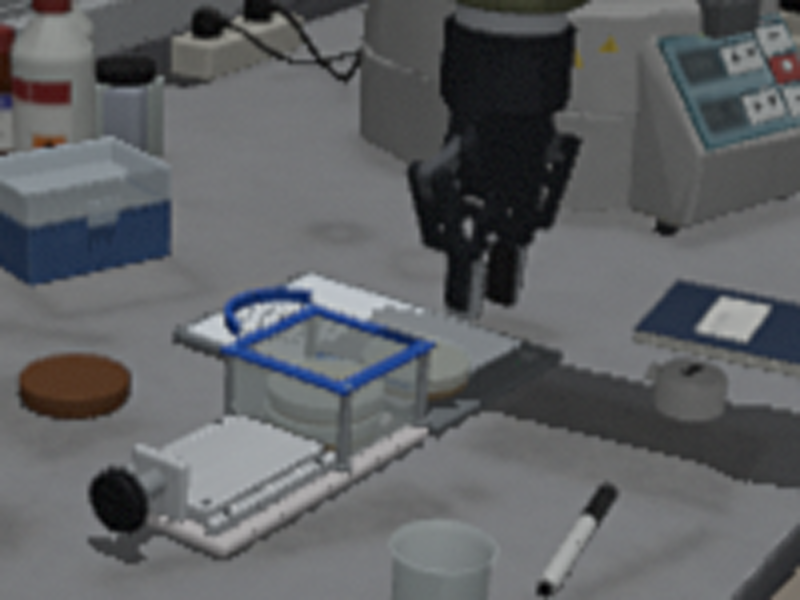

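The left knuckle's lowest outer point is about 55 mm above the tips, so it would clear the 64 mm magazine top by about 8 mm with the tips at 16 to 17 mm. I lower to z = 0.016 behind the dish.

```bash
python3 -m handwheel '[[-0.016,0,0.07,0],[0,0,0.07,0],[0,0,0.05,0],[0,0,0,0]]';python3 go.py .4837 -.0655 .016 -11.3
```

```text
clock: 13.18
eef_pos: [0.4877, -0.0633, 0.0281]
eef_rot: [-3.11, -0.005, -0.188]
force: [-0.6, 0.7, 0.4]
gripper_width: 0.0295
t 13.18 pos [ 0.4877 -0.0633  0.0281] yaw -10.74 F [-0.57  0.69  0.44] w 0.0295
units total [-0.014  0.013  0.048] rows>= 1.0
turn units 0.006 rows>= 1.0
```

```bash
python3 -m handwheel '[[-0.014,0.013,0.03,0.006],[0,0,0.015,0],[0,0,0,0]]';python3 go.py .4837 -.0655 .016 -11.3
python3 - <<'E'
from h import *
f=viewer.grab_frame("wrist");cv2.imwrite("pics/w7.png",f["image"][:,:,::-1])
f=viewer.grab_frame("scene");im=f["image"][:,:,::-1]
c=im[130:260,240:420]; cv2.imwrite("pics/s7.png",cv2.resize(c,None,fx=4,fy=4,interpolation=cv2.INTER_CUBIC)[:600])
E
```

```text
clock: 13.55
eef_pos: [0.4841, -0.0658, 0.0167]
eef_rot: [-3.11, -0.005, -0.198]
force: [-0.1, -0.4, 0.2]
gripper_width: 0.03
t 13.55 pos [ 0.4841 -0.0658  0.0167] yaw -11.32 F [-0.05 -0.43  0.16] w 0.03
units total [-0.002 -0.001  0.003] rows>= 1.0
turn units -0.0 rows>= 1.0
```

View pics/w7.png

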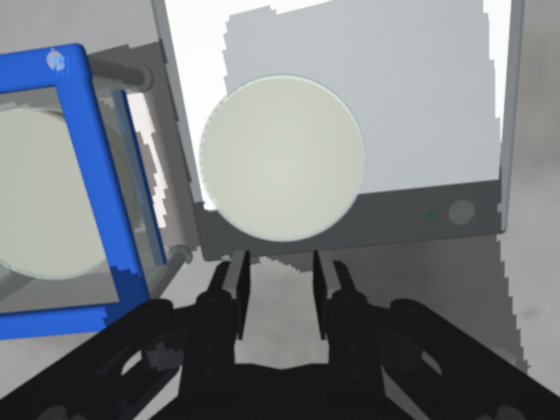

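View pics/s7.png

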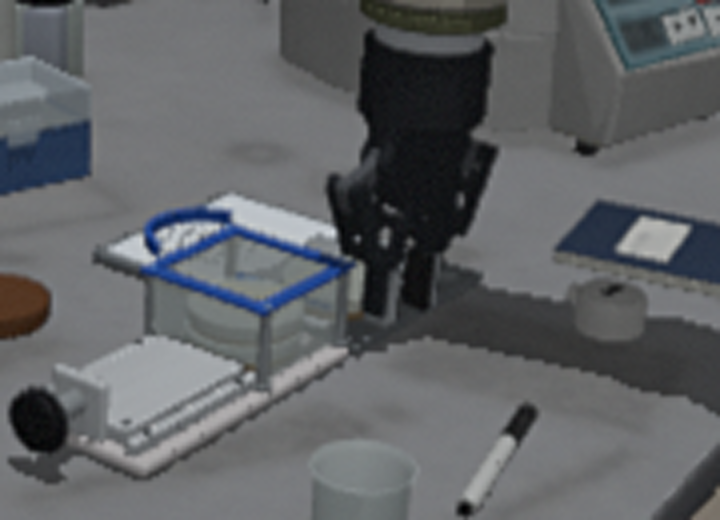

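```bash
python3 -m handwheel '[[0.02,0,0,0],[0.02,0,0,0],[0.02,0,0,0],[0.03,0,0,0],[0.03,0,0,0]]';python3 go.py .606 -.090 .017 -11.3
python3 - <<'E'
from h import *
f=viewer.grab_frame("wrist");cv2.imwrite("pics/w8.png",f["image"][:,:,::-1])
E
```

```text
clock: 14.28
eef_pos: [0.5161, -0.0722, 0.0178]
eef_rot: [-3.11, -0.007, -0.198]
force: [-0.2, -0.2, -1.0]
gripper_width: 0.0298
t 14.28 pos [ 0.5161 -0.0722  0.0178] yaw -11.32 F [-0.21 -0.17 -1.04] w 0.0298
units total [ 0.366 -0.     0.006] rows>= 2.0
turn units -0.0 rows>= 1.0
```

View pics/w8.png

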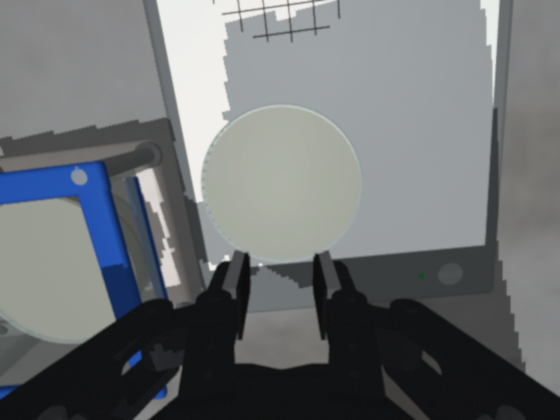

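The dish at (282,183) sits centred between the pads and has moved with them. No abnormal force, so I continue.

```bash
python3 -m handwheel '[[0.03,0,0.003,0],[0.03,0,0.002,0],[0.03,0,0,0],[0.03,0,0,0],[0.03,0,0,0],[0.03,0,0,0],[0.03,0,0,0],[0,0,0,0]]';python3 go.py .606 -.090 .017 -11.3
python3 - <<'E'
from h import *
f=viewer.grab_frame("wrist");cv2.imwrite("pics/w9.png",f["image"][:,:,::-1])
f=viewer.grab_frame("top");im=f["image"][:,:,::-1]
c=im[110:260,225:425]; cv2.imwrite("pics/t9.png",cv2.resize(c,None,fx=4,fy=4,interpolation=cv2.INTER_CUBIC)[:600])
E
```

```text
clock: 15.32
eef_pos: [0.5726, -0.0834, 0.0167]
eef_rot: [-3.109, -0.008, -0.198]
force: [-1.0, 0.8, 0.8]
gripper_width: 0.0299
t 15.32 pos [ 0.5726 -0.0834  0.0167] yaw -11.34 F [-1.02  0.76  0.79] w 0.0299
units total [ 0.136 -0.001 -0.   ] rows>= 1.0
turn units -0.0 rows>= 1.0
```

View pics/w9.png

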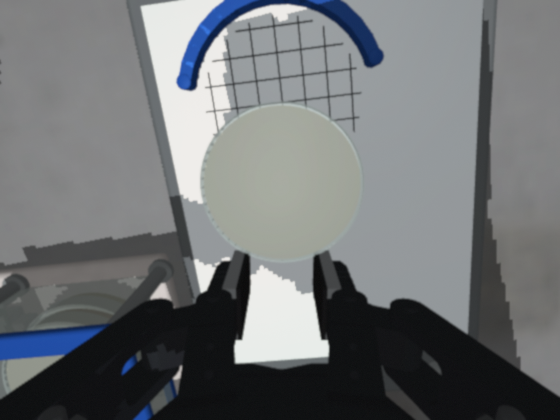

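View pics/t9.png

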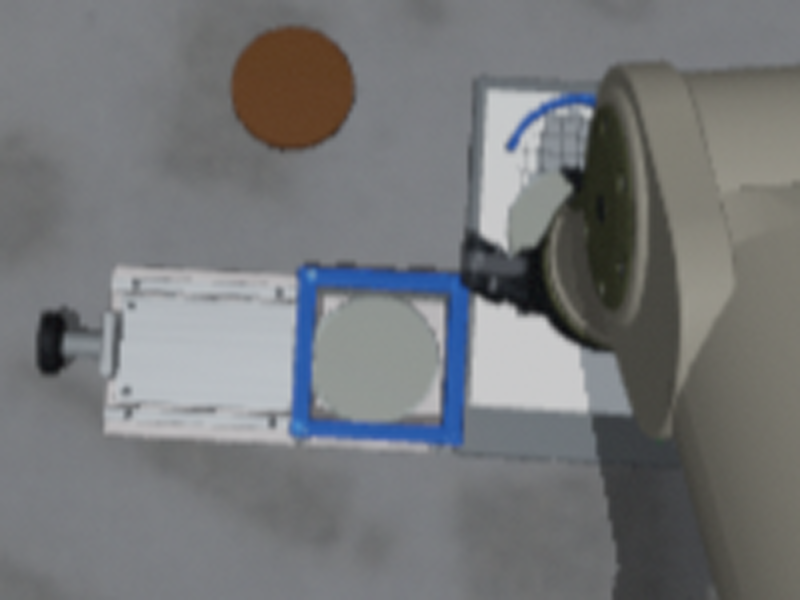

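The dish, at (282,183) in the wrist view, is heading straight for the grid centre at about (283,77), between the stop's ends (187,80) and (373,58). I measure the remaining distance.

```bash
cat > wr.py <<'E'
from h import *
from scipy.spatial.transform import Rotation as Ro
def wray(o,f,u,v,z):
    R=Ro.from_euler("xyz",o["eef_rot"]).as_matrix(); H=f["hand_eye"]
    d=R@H[:3,:3]@np.linalg.solve(f["intrinsics"],[u,v,1.]); c=R@H[:3,3]+o["eef_pos"]
    return c+d*(z-c[2])/d[2]
E
python3 - <<'E'
from wr import *
o=get_obs();f=viewer.grab_frame("wrist")
hsv=cv2.cvtColor(f["image"],cv2.COLOR_RGB2HSV)
m=((hsv[...,0]>105)&(hsv[...,0]<125)&(hsv[...,1]>150)&(hsv[...,2]>90)).astype(np.uint8);m[110:]=0
ys,xs=np.nonzero(m);P=np.array([wray(o,f,x,y,.018)[:2] for x,y in zip(xs,ys)])
A=np.c_[2*P,np.ones(len(P))];s=np.linalg.lstsq(A,(P**2).sum(1),rcond=None)[0]
print("stop centre",s[:2],np.sqrt(s[2]+s[:2]@s[:2]))
h=np.array([(201,183),(363,183),(282,104),(282,262)])
Q=np.array([wray(o,f,*p,.024) for p in h]);print("dish",Q[:2].mean(0),Q[2:].mean(0),np.linalg.norm(Q[0]-Q[1]))
E
```

```text
stop centre [ 0.64666418 -0.09846515] 0.04078170347052536
dish [ 0.61412909 -0.09198757  0.024     ] [ 0.6117346  -0.09180856  0.024     ] 0.06863615442867485
```

```bash
python3 -m handwheel '[[0.03,0,0,0],[0.025,0,0,0],[0.025,0,0,0],[0.02,0,0,0],[0,0,0,0]]';python3 go.py .6072 -.0902 .017 -11.3
```

```text
clock: 16.1
eef_pos: [0.5979, -0.0886, 0.0169]
eef_rot: [-3.11, -0.007, -0.198]
force: [-0.5, 0.3, 0.5]
gripper_width: 0.0297
t 16.1 pos [ 0.5979 -0.0886  0.0169] yaw -11.33 F [-0.49  0.29  0.51] w 0.0297
units total [ 0.038 -0.001 -0.   ] rows>= 1.0
turn units -0.0 rows>= 1.0
```

```bash
python3 -m handwheel '[[0.015,0,0,0],[0.012,0,0,0],[0.012,0,0,0],[0,0,0,0]]';python3 go.py .6072 -.0902 .017 -11.3
python3 - <<'E'
from wr import *
o=get_obs();f=viewer.grab_frame("wrist");cv2.imwrite("pics/w10.png",f["image"][:,:,::-1])
E
```

```text
clock: 16.6
eef_pos: [0.6079, -0.0906, 0.0169]
eef_rot: [-3.11, -0.007, -0.198]
force: [0.3, -0.1, -0.3]
gripper_width: 0.0297
t 16.6 pos [ 0.6079 -0.0906  0.0169] yaw -11.33 F [ 0.27 -0.13 -0.31] w 0.0297
units total [-0.003 -0.001 -0.   ] rows>= 1.0
turn units -0.0 rows>= 1.0
```

View pics/w10.png

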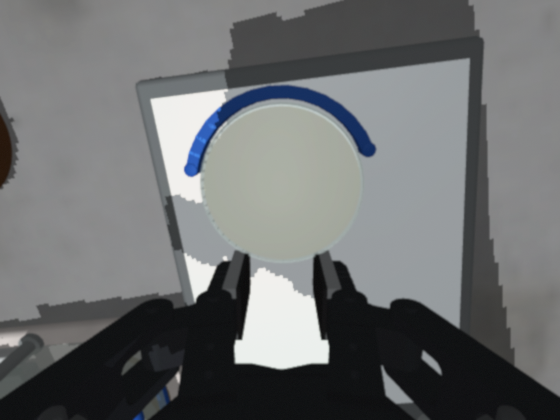

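The dish is in the stop, with a small even gap to the blue arc at the top. I back straight off, lift, and check from above.

```bash
python3 -m handwheel '[[-0.03,0,0,0],[-0.04,0,0,0],[0,0,-0.1,0],[0,0,-0.15,0],[0,0,-0.15,0],[0,0,-0.1,0],[0,0,0,0]]'; python3 -m handwheel '[[-0.1,0.1,0,0],[-0.1,0.2,0,0],[0,0.24,0,0],[0,0.24,0,0],[0,0.2,0,0],[0,0,0,0]]'
python3 - <<'E'
from wr import *
f=viewer.grab_frame("top");im=f["image"][:,:,::-1]
c=im[110:260,225:425]; cv2.imwrite("pics/t11.png",cv2.resize(c,None,fx=4,fy=4,interpolation=cv2.INTER_CUBIC)[:600])
cv2.imwrite("pics/t11f.png",im)
cv2.imwrite("pics/s11.png",viewer.grab_frame("scene")["image"][:,:,::-1])
E
```

```text
clock: 17.52
eef_pos: [0.5832, -0.0897, 0.1443]
eef_rot: [-3.111, -0.003, -0.197]
force: [-0.3, -1.1, -0.4]
gripper_width: 0.0298
clock: 18.27
eef_pos: [0.478, -0.3233, 0.1289]
eef_rot: [-3.109, 0.005, -0.194]
force: [0.9, 0.8, -0.1]
gripper_width: 0.03
```

View pics/t11.png

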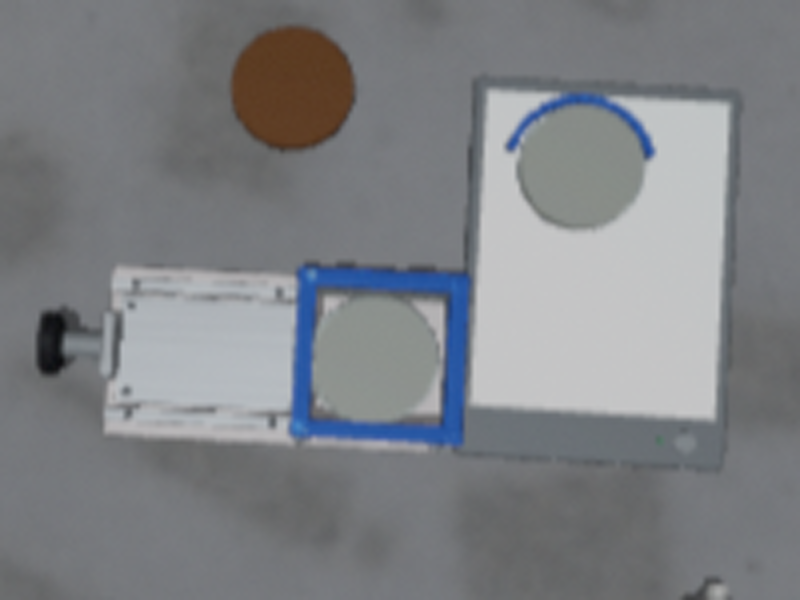

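View pics/t11f.png

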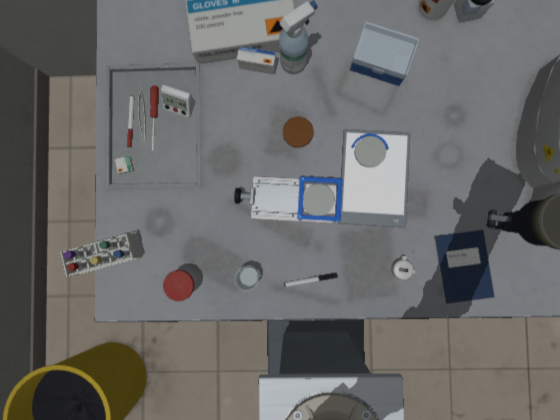

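View pics/s11.png

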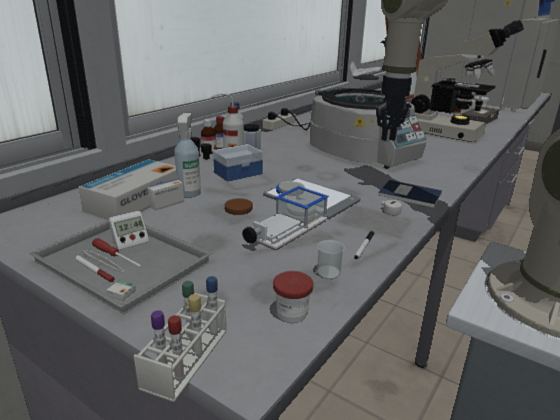

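The dish sits in the stop at (581,166) in the enlarged view. The plunger is out, the top magazine dish is in place, and the bystanders are where they were. One numeric check remains.

```bash
python3 - <<'E'
from wr import *
f=viewer.grab_frame("top")
def up(u,v): return 225+(u+.5)/4-.5,110+(v+.5)/4-.5
d=ray(f,*up(581,166.5),.022);g=np.array([.6469,-.0983]);print(d,np.linalg.norm(d[:2]-g))
print("top mag dish",ray(f,*up(377,358),.040)[:2]-[.5425,.018], get_obs()["force"])
E
```

```text
[ 0.64885768 -0.09803473  0.022     ] 0.0019755710781410273
top mag dish [0.00042137 0.00060633] [-0.44015257  0.09025024  0.27627828]
```

```bash
python3 -c "
from bench import job
print(job.job_done())"
```

```text
the job is handed in; nothing more can be done
None
```

The job is handed in, and every check I made before that passed; the hand-in itself reports no verdict.

- **Plunger:** I pushed it with the shut fingertips until it stopped against 27 N with no further advance. The dish came out about 94 mm from the magazine's axis. I then backed off, and the camera pictures show the plunger fully out again.
- **Dish:** I nudged it along the panel with the fingers held 30 mm apart. The last top view puts its centre about 2 mm from the grid centre, lying in the half-round stop. The camera calibration is only good to about 2 mm, against the 8 mm allowed.
- **Other dishes:** the top one is within about 1 mm of the magazine's axis. The one below it is hidden from above, but it showed in place in the side view after the push.
- **Bystanders:** the tally, marker, cup and beaker looked unmoved by eye; I did not re-measure them.
- **Arm:** it stands clear with no contact force, and the clock was at about 18 s of the 58 s allowed.

The arm drifted some millimetres from what I commanded and tilted about 2 degrees during faster moves. I corrected the position with small steps before each contact. The tilt could not be corrected, and I saw no harm from it.

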